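# Work the disinfectant pump and show its level mark to the camera in a mirror

### The arm

A 6-joint arm with a two-finger parallel gripper is mounted at the origin on the work surface. World frame = base frame: x ahead of the robot, y to its left, z up, the work surface at z = 0. Lengths are in m, angles in rad, forces in N, time in s.
With the tool pointing down it reaches from about 0.35 to 0.975 m from the base axis. Payload 4.9 kg.
Tool frame: the origin (TCP) lies on the front face of the gripper's body, between the roots of the fingers; the fingertips stand ctrl.finger_overhang ahead of it and the grasp point (between the pads) lies 54 mm ahead of it (ctrl.finger_overhang is the distance from the TCP to the fingertips, in m); z points along the fingers, y is the line along which they close (so a half turn about z gives the same grasp; the last joint's range is limited). The gripper opens to 85 mm and grips with 20 to 120 N. Pads are 22 mm wide; open, the fingers measure 114 mm over their backs; the gripper's body (76 mm by 85 mm) begins 54 mm behind the grasp point. The pads swing forward as they close: fully open they stand 13 mm farther back than shut.
Start: joints at [1.144, 0.053, 1.613, -0, 1.476, -0.119], TCP at [0.189, 0.596, 0.304] pointing down, gripper open.
Joint ranges: [-3.01, 3.01], [-1.01, 2.22], [0.06, 2.58], [-1.02, 4.17], [0.09, 2.62], [-3.14, 3.14]. Speed limits (rad/s): [2.57, 2.57, 3.14, 3.14, 3.14, 3.14].

### API

Orientations are given as a rotation vector (axis times angle).
In Python, from station import ctrl, vision gives the robot as it stands. The module is installed in compiled form; this text tells all that it offers.
- The arm moves only by the tool drive_tool, never from a script. Its argument "rows" is a list of rows, each a list of 2 entries, a list of its own where there are three numbers: the shift along the tool's x, y, z in m, then the turn about the tool's z in rad. A call has 1 to 10 rows; each row shifts and turns the commanded pose from where the row before left it, along the tool's axes as they then stand; what a row does not reach is not made up. A row lasts 1/10 s, in which the tool goes at most 50 mm and 8.59 degrees, less where a joint would pass 70% of its speed; a pose out of reach is approached as far as the arm can. A call with a gripper value outside its range is refused whole. "jaw" is the closure, from 0 (fully open) to 1 (shut), set as the call begins (left out, the last holds). The fingers move at their own pace and stop on an object; "grip_force" is the grip in N (left out, the last holds). Time passes only in rows, so rows that do not move let the fingers close. It gives the time, the measured TCP pose, the force, the opening and the grip force at its end, in the units of the state.
- ctrl.get_obs(): the state, without advancing time (a new reading comes with each control period).
- vision.get_image(name): name is "scene" or "side" or "wrist"; returns a dict with "image" (384x512x3 uint8, blue, green, red), "vertical_fov" (degrees; the focal length in pixels is half the picture's height over the tangent of half this angle, whatever the lens; pixels are square), "cx", "cy" (the principal point, pixels), "dist_coeffs" ([k1, k2, p1, p2, k3] as OpenCV has them; the pictures are not rectified), "R" (3x3) and "t" (3): a world point X has camera coordinates R X + t. Camera axes: x right, y down, z forward; pixel columns grow to the right and rows downward; lengths in m; the calibration is good to about 2 mm. A picture is of the moment at which its call begins. There is no depth.
- ctrl.finish_job(): hands the job in; it is judged then, once.
The state is a dict: "t": time; "q": joint angles; "dq": joint speeds; "effort": joint torques, N m; "tool_pos": TCP position; "tool_rot": TCP orientation; "contact_force": force on the tool from outside, world axes, zero at the start; "wrist_torque": the same for the moment, N m; "opening": finger opening in m; "grip_force": force on a finger pad.
Only numpy, scipy, OpenCV 4.12 (cv2) and the standard library are available. Lean on these libraries where they do the work, as an engineer would, in place of code of your own. Each camera call takes 0.05 s, during which the arm holds its last target. There are 200 camera calls.

### The job

Check the disinfectant dispenser on the bench: press its pump head right down and let it spring back up. Then take the inspection mirror by its rubber grip, leaving its glass and everything else on the bench alone, lift it clear, and hold it about 12 cm from the orange level mark on the dispenser's side, angled so that the record camera sees the mark reflected in the middle of the glass. Finish still holding the mirror steady at that angle, touching nothing else with it.

Things in the scene. Friction and masses are not known exactly. Their poses are not given: they have to be found in the camera images.
- dispenser: Fixed dispenser: white square bottle 90 x 90 mm, shoulder to height 176, blue collar to 198, in an aluminium bracket (foot 125 x 130 mm, back plate 60 mm wide at +x). Origin: bottle centre at bench level; z up, -x the front (label, spout, drip tray reaching x = -110 mm), +y the side with the level gauge (black frame, white strip, 26 mm wide, 6 mm proud, heights 40 to 150).
- pump (a joint): Blue pump head on top of the dispenser's bottle: vertical slide in m, 0 = up, 0.014 = fully down at its stop. A spring pushes it back up: 4 N to start it, 9 N at the stop.
- pump_top (a point): Centre of the pump head's flat round top, 38 mm across, about 0.228 m above the bench when up; the spout (13 mm wide, 10 high, ending 57 mm from the centre) points to the dispenser's -x.
- level_mark (a point): The level mark: the centre of the outer face of an orange disc, 16 mm across, in the level gauge on the dispenser's +y side, facing the dispenser's +y, 58 mm from the bottle's axis and 85 to 125 mm above the bench. Its height differs from day to day; axes as the dispenser's.
- camera: Fixed record camera: black round foot 96 mm across, steel column 14 mm thick, 375 high, white box 52 x 62 x 40 mm on top; stands beyond the dispenser, away from the gauge side. Origin: bench level straight below the lens, 75 mm before the column; z up, -x is where it looks, some 36 degrees down, past the bottle to the space before the gauge. The bottle hides the mark from it.
- lens (a point): Centre of the front of the camera's lens, in a black ring 32 mm across, 340 mm above the bench. The camera sees the mark when a mirror's normal halves the angle between the directions from the glass to the mark and to this lens.
- bisector (a point): A point in the air within a few mm of the straight line from level_mark to the lens, about 21 % of the way. With the glass's centre 120 mm from the mark, before the gauge, the camera sees the mark in the middle of the glass when this point lies straight out along the normal at the glass's centre. Moves with the mark; axes as the dispenser's.
- mirror: Loose inspection mirror, about 130 g: black rubber grip, 110 mm long, 18 x 18 mm square, lying flat on the bench, then a thin steel rod rising to a swivel and a round mirror 60 mm across, stiffly set. Origin: centre of the grip's underside; x along the grip towards the mirror, z up as it lies. It balances about 30 mm from the origin towards the mirror.
- glass: The mirror's round glass, 60 mm across its black rim, 4 mm thick, rigid with the mirror. Origin: centre of the reflecting face, at x = 125, z = 29 mm in the mirror's frame; z is the outward normal of the reflecting face: as it lies, away from the grip and 30 degrees up (x 0.866, z 0.5 in the mirror's frame); y as the mirror's.
- cup: Bystander: clear specimen jar with a red cap, 58 mm across, 68 high, by the dispenser on the side away from the gauge. Origin at its underside.
- petri: Bystander: petri dish, 94 mm across, 15 high. Origin at its underside.
- slidebox: Bystander: green slide box, 92 x 62 x 32 mm. Origin at its underside.
- rack: Bystander: orange test-tube rack, 76 x 200 mm, tubes with coloured caps up to 94 mm high. Origin at its underside.
- counter: Bystander: grey blood-cell counter keyboard, 130 x 190 x 38 mm. Origin at its underside.
- pen: Bystander: blue marker pen with black cap, 131 mm long along its x, 16 mm thick, lying on the bench beside the dispenser's foot, below the gauge. Origin near its middle at its underside.
- beaker: Bystander: glass beaker, 68 mm across, 85 high. Origin at its underside.

How it is judged:
By the outcome, as a careful person would: the job done as asked, in the order asked, and still so for the second after the job is handed in, while the arm keeps its last pose, push and grip.
It also fails if it takes over 48 s, if anything falls off the work surface, if the arm or the gripper's body presses on something with over 40 N, if the wrist force passes 120 N, or if a joint passes its speed limit or range.

## Working session

There is one attempt and no reset: what is moved stays moved. The work goes in short steps, Python scripts to look and compute and a tool call to move; the robot and the scene stay as the last step left them, time stands still between calls to the robot, and variables do not carry over. Pictures are saved under pics/ and viewed, at most 10 in all, crops included, and the job is handed in when it is done.

Besides the shell and the picture viewer there is one more tool, called as name(argument=value, ...) on one line, values as JSON. drive_tool: Moves the arm, as the interface text tells. Its arguments: {"type":"object","properties":{"rows":{"type":"array","items":{"type":"array"}},"jaw":{"type":"number"},"grip_force":{"type":"number"}},"required":["rows"]}

```bash
mkdir -p pics; ls
python3 - <<'E'
from station import ctrl, vision
import cv2
o=ctrl.get_obs()
print(o['t'],o['tool_pos'],o['tool_rot'],ctrl.finger_overhang,o['opening'])
for n in ['scene','side','wrist']:
    d=vision.get_image(n); cv2.imwrite(f'pics/{n}0.png',d['image'])
    print(n,d['vertical_fov'],d['cx'],d['cy'],d['dist_coeffs'],d['R'],d['t'])
a=[cv2.imread(f'pics/{n}0.png') for n in ['scene','side']]
E
```

```text
pics
0.0 [0.18918568 0.59518643 0.30266963] [-4.81617252e-01 -3.10389447e+00  3.00611897e-03] 0.0726 0.08541648107000989
scene 44.355082470628524 254.78286565580223 187.65332120921613 [0.05816393 0.         0.         0.         0.        ] [[ 0.41841064  0.90823044  0.00707216]
 [ 0.78136385 -0.35597331 -0.5125949 ]
 [-0.46303679  0.22000109 -0.85860145]] [-0.1844249  -0.30031414  1.78120788]
side 49.10999082274313 260.1783010330133 194.8190250823953 [-0.0686686  0.         0.         0.         0.       ] [[ 0.869478   -0.49346355  0.02239959]
 [-0.29051178 -0.54750116 -0.78475817]
 [ 0.39951335  0.67582262 -0.61939719]] [-0.47087571  0.30574525  1.12525429]
wrist 66.77696178417267 253.50774563042037 191.8463986352336 [-0.04833431  0.          0.          0.          0.        ] [[ 0.30156546  0.95344318 -0.00209421]
 [ 0.91176808 -0.2877403   0.29306056]
 [ 0.27881401 -0.09028638 -0.95609159]] [-0.62465485 -0.03841239  0.37920441]
```

View pics/scene0.png

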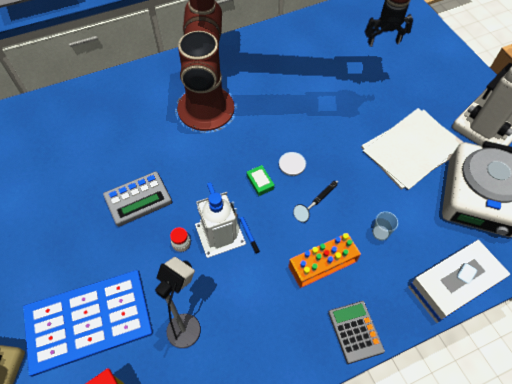

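View pics/side0.png

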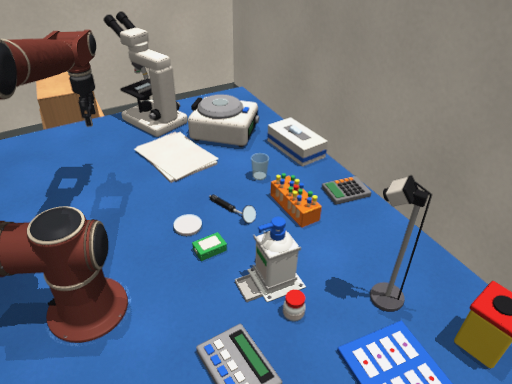

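The scene view shows the dispenser at about (217,225), spout towards the robot, pen (248,232), mirror grip (325,193) with glass (302,213), and record camera (172,278). In the side view the mirror grip is at (222,202), glass (249,214), pump (277,230) and lens box (403,192). I'll crop for detail.

```bash
cat > h.py <<'E'
import numpy as np, cv2
from station import ctrl, vision
from scipy.spatial.transform import Rotation as Rn
def K(d):
    f=d['image'].shape[0]/2/np.tan(np.radians(d['vertical_fov'])/2)
    return np.array([[f,0,d['cx']],[0,f,d['cy']],[0,0,1]])
def ray(d,p):
    u=cv2.undistortPoints(np.array([[p]],float),K(d),np.array(d['dist_coeffs'],float))[0,0]
    R=np.array(d['R']); v=R.T@np.array([u[0],u[1],1]); return -R.T@np.array(d['t']), v/np.linalg.norm(v)
def onz(d,p,z):
    c,v=ray(d,p); return c+v*(z-c[2])/v[2]
def tri(*dp):
    A=np.zeros((3,3));b=np.zeros(3);L=[ray(d,p) for d,p in dp]
    for c,v in L:
        M=np.eye(3)-np.outer(v,v);A+=M;b+=M@c
    x=np.linalg.solve(A,b); return x,[np.linalg.norm((np.eye(3)-np.outer(v,v))@(x-c)) for c,v in L]
def proj(d,X):
    return cv2.projectPoints(np.array(X,float).reshape(-1,1,3),cv2.Rodrigues(np.array(d['R']))[0],np.array(d['t'],float),K(d),np.array(d['dist_coeffs'],float))[0][:,0]
def pose():
    o=ctrl.get_obs(); return np.array(o['tool_pos']),Rn.from_rotvec(o['tool_rot']).as_matrix(),o
E
python3 - <<'E'
from h import *
a=cv2.imread('pics/scene0.png');b=cv2.imread('pics/side0.png')
r=lambda i,x,y,w,h,s:cv2.resize(i[y:y+h,x:x+w],None,fx=s,fy=s,interpolation=cv2.INTER_CUBIC)
top=np.hstack([r(a,180,170,100,75,4),r(a,270,165,100,75,4)])
bot=np.hstack([r(b,200,185,100,75,4),r(a,130,250,100,75,4)])
# wait: side dispenser crop continues to lower rows
cv2.imwrite('pics/m1.png',np.vstack([top,bot]))
for n in['scene','side']:
    d=vision.get_image(n);print(n,-np.array(d['R']).T@d['t'])
E
```

```text
scene [ 1.13658474 -0.33127118  1.37671246]
side [ 0.04868456 -0.82543641  0.94746285]
```

View pics/m1.png

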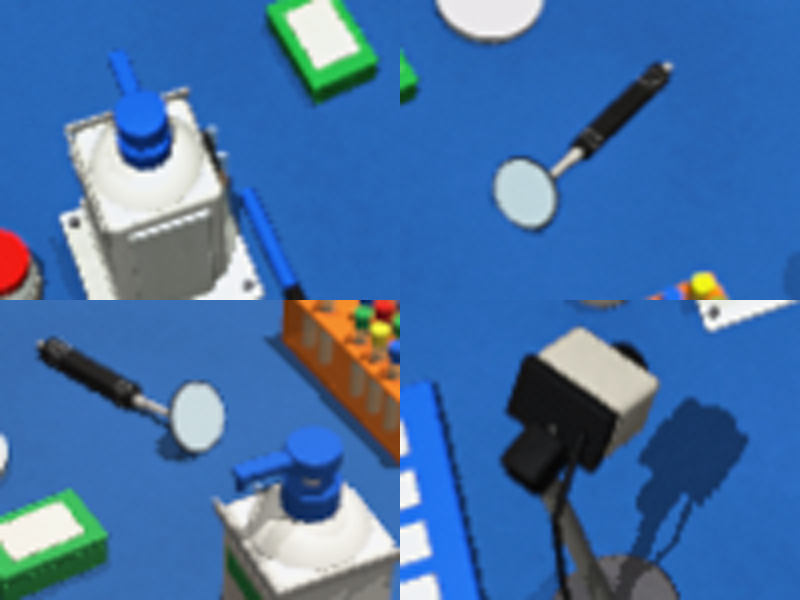

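The montage shows: top left, the pump top at scene (215.6,196.9) and spout tip (209.5,184.2). Top right, the grip from (335,183) to (315.8,202) and the glass at (301.1,213). Bottom left, side view: pump top (278.6,220.7), grip (211,197) to (233,208), glass (249.4,214). Bottom right, record camera with its lens ring peeking out at about (187,263).

Run:
```python
from h import *
np.set_printoptions(precision=4,suppress=True)
S=vision.get_image('scene');D=vision.get_image('side')
P=lambda n,a,b:print(n,*tri((S,a),(D,b)))
P('pump',(215.6,196.9),(278.6,220.7)); P('spout',(209.5,184.2),(260,229.5))
P('gripfar',(335,183),(211,197));P('gripnear',(315.8,202),(233,208));P('glass',(301.1,213),(249.4,214.2))
print(onz(S,(215.6,196.9),.228),onz(D,(278.6,220.7),.228))
print('foot',onz(S,(183,332),.01), 'lens~',onz(S,(187,263),.34))
print(onz(S,(335,183),.012),onz(S,(315.8,202),.012))
b=D['image'];a=S['image'];w=vision.get_image('wrist')['image']
r=lambda i,x,y,w,h,s:cv2.resize(i[y:y+h,x:x+w],None,fx=s,fy=s,interpolation=cv2.INTER_CUBIC)
cv2.imwrite('pics/m2.png',np.vstack([np.hstack([r(b,370,165,80,60,5),r(b,225,215,80,60,5)]),np.hstack([r(a,160,245,80,60,5),r(a,190,200,80,60,5)])]))
```

```text
pump [ 0.501  -0.1521  0.2277] [np.float64(0.003108078270958204), np.float64(0.003108078270958136)]
spout [ 0.4485 -0.1497  0.2172] [np.float64(0.0022092981177039483), np.float64(0.0022092981177040468)]
gripfar [0.4943 0.276  0.0049] [np.float64(0.001041697797310866), np.float64(0.0010416977973109099)]
gripnear [0.5342 0.1795 0.0092] [np.float64(0.0009135261746636184), np.float64(0.0009135261746636595)]
glass [0.5589 0.109  0.026 ] [np.float64(0.0025821547447352046), np.float64(0.002582154744735226)]
[ 0.499  -0.1496  0.228 ] [ 0.5016 -0.1559  0.228 ]
foot [ 0.7484 -0.3661  0.01  ] lens~ [ 0.6978 -0.2951  0.34  ]
[0.4968 0.2738 0.012 ] [0.5348 0.1793 0.012 ]
```

View pics/m2.png

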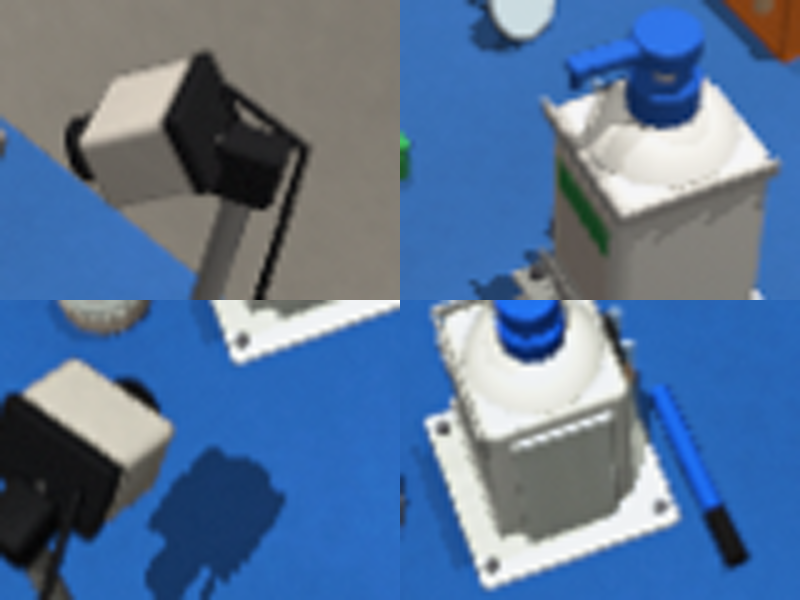

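The montage gives side-view lens front at about (384.5,194.4), scene lens arc (188,263), and three foot corners in the scene view. An orange sliver of the mark appears near scene (235.4,213.4).

Run:
```python
from h import *
np.set_printoptions(precision=4,suppress=True)
S=vision.get_image('scene');D=vision.get_image('side');W=vision.get_image('wrist')
c=lambda U,V:((U-400+.5)/5-.5+190,(V-300+.5)/5-.5+200)
A,B,C=[onz(S,c(*p),.004) for p in[(430,418),(487,588),(678,519)]]
print('foot',A,B,C,np.linalg.norm(A-B),np.linalg.norm(B-C),(B-A)/np.linalg.norm(B-A),(C-B)/np.linalg.norm(C-B),(A+C)/2)
print('lens',tri((S,(188,263)),(D,(384.5,194.4))),onz(D,(384.5,194.4),.34),onz(S,(188,263),.345))
p,R,o=pose();print(p,R)
Rw=np.array(W['R']);cw=-Rw.T@W['t'];print('cam in tool',R.T@(cw-p)); print('camR in tool\n',Rw@R)
print('mark',onz(S,(235.4,213.4),.1))
print(proj(S,[.505,-.09,.1]),proj(D,[.505,-.09,.1]))
```

```text
foot [ 0.4386 -0.2102  0.004 ] [ 0.5636 -0.2203  0.004 ] [ 0.5705 -0.0932  0.004 ] 0.12533603263238027 0.12728866678277417 [ 0.9968 -0.0804  0.    ] [0.0544 0.9985 0.    ] [ 0.5046 -0.1517  0.004 ]
lens (array([ 0.7011, -0.2962,  0.3405]), [np.float64(0.0037791847517490754), np.float64(0.003779184751748918)]) [ 0.7025 -0.2998  0.34  ] [ 0.7009 -0.2932  0.345 ]
[0.1894 0.5956 0.3039] [[-0.953  0.303  0.   ]
 [ 0.303  0.953 -0.   ]
 [-0.    -0.    -1.   ]]
cam in tool [ 0.0753  0.0006 -0.0697]
camR in tool
 [[ 0.0015  1.      0.0003]
 [-0.956   0.0015 -0.2932]
 [-0.2933  0.0002  0.956 ]]
mark [ 0.5067 -0.0964  0.1   ]
[[237.0842 212.179 ]] [[265.3605 240.0903]]
```

drive_tool(rows=[[[-0.029,-0.022,0.004],0.0],[[-0.029,-0.022,0.004],0.0],[[-0.029,-0.022,0.004],0.0],[[-0.029,-0.022,0.004],0.0],[[-0.029,-0.022,0.004],0.0],[[-0.029,-0.022,0.004],0.0],[[-0.029,-0.022,0.004],0.0],[[-0.029,-0.022,0.004],0.0],[[-0.029,-0.022,0.004],0.0],[[-0.029,-0.022,0.004],0.0]], jaw=1, grip_force=40)

```text
t: 1.55
tool_pos: [0.3997, 0.2968, 0.264]
tool_rot: [0.481, 3.104, 0.001]
contact_force: [-0.6, 0.3, -0.3]
opening: -0.0001
grip_force: 0.0
```

drive_tool(rows=[[[-0.029,-0.022,0.004],0.0],[[-0.029,-0.022,0.004],0.0],[[-0.029,-0.022,0.004],0.0],[[-0.029,-0.022,0.004],0.0],[[-0.029,-0.022,0.004],0.0],[[-0.029,-0.022,0.004],0.0],[[-0.029,-0.022,0.004],0.0],[[-0.029,-0.022,0.004],0.0],[[-0.029,-0.022,0.004],0.0],[[-0.02,-0.022,0.004],0.0]])

```text
t: 2.55
tool_pos: [0.6014, 0.0016, 0.224]
tool_rot: [0.482, 3.103, 0.0]
contact_force: [0.6, 1.1, 0.0]
opening: -0.0
grip_force: 0.0
```

drive_tool(rows=[[[0,0,0],0.14],[[0,0,0],0.14],[[0,0,0],0.14],[[0,0,0],0.14],[[0,0,0],0.14],[[0,0,0],0.14],[[0,0,0],0.14],[[0,0,0],0.14],[[0,0,0],0.14],[[0,0,0],0.0]])

```text
t: 3.55
tool_pos: [0.6003, 0.0033, 0.224]
tool_rot: [2.218, 2.225, 0.0]
contact_force: [-0.2, -0.1, 0.9]
opening: -0.0003
grip_force: 0.0
```

Run:
```python
from h import *
np.set_printoptions(precision=4,suppress=True)
p,R,o=pose();print(o['t'],p,R,o['q'],o['opening'])
W=vision.get_image('wrist');cv2.imwrite('pics/w1.png',W['image'])
print(proj(W,[[.505,-.094,.1],[.5,-.152,.228]]))
```

```text
3.55 [0.6003 0.0033 0.224 ] [[-0.0032  1.      0.0002]
 [ 1.      0.0032 -0.    ]
 [-0.      0.0002 -1.    ]] [-0.1185  0.0559  1.7459 -0.      1.3395 -0.1217] -0.0002838696219361359
[[137.5748 322.6862]
 [ 60.5802 575.6707]]
```

View pics/w1.png

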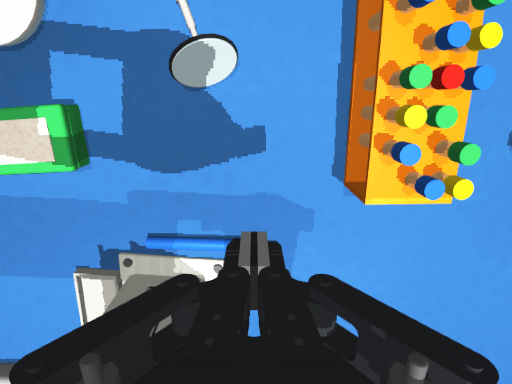

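The wrist view shows the fingers covering the predicted mark spot (137,322), with the pen at (190,242) and the mirror glass at (203,60). I'll raise the tool and shift it sideways.

drive_tool(rows=[[[-0.013,0.017,-0.019],0],[[-0.013,0.017,-0.019],0],[[-0.012,0.016,-0.018],0],[[0,0,0],0],[[0,0,0],0]])

```text
t: 4.1
tool_pos: [0.6502, -0.0345, 0.2797]
tool_rot: [-2.216, -2.226, -0.0]
contact_force: [-1.0, 0.2, 0.4]
opening: -0.0
grip_force: 0.0
```

Run:
```python
from h import *
np.set_printoptions(precision=4,suppress=True)
W=vision.get_image('wrist');im=W['image']
q=proj(W,[.505,-.094,.105])[0];print(q)
h=cv2.cvtColor(im,cv2.COLOR_BGR2HSV);m=cv2.inRange(h,(5,120,80),(22,255,255))
n,l,s,c=cv2.connectedComponentsWithStats(m)
for i in range(1,n):
  if s[i,4]>15:
    print(s[i],c[i]); 
    if np.hypot(*(c[i]-q))<40:
      C,v=ray(W,c[i]); yd=np.array([.056,.998,0]); P=C+v*((.058-yd@(C-np.array([.502,-.152,0])))/(yd@v)); print('mark',P)
x,y=[int(max(0,t-60)) for t in q]
cv2.imwrite('pics/w2.png',cv2.resize(im[y:y+120,x:x+160],None,fx=4,fy=4,interpolation=cv2.INTER_CUBIC));print(x,y)
```

```text
[101.0375 251.1927]
[ 292    0   96  148 4438] [328.4268  53.9624]
[347  83  28  60 630] [358.4016 108.1714]
[324 112  20  30 302] [332.4735 125.2848]
[100 240  17  14 192] [107.7135 246.2344]
mark [ 0.5065 -0.0941  0.0946]
41 191
```

View pics/w2.png

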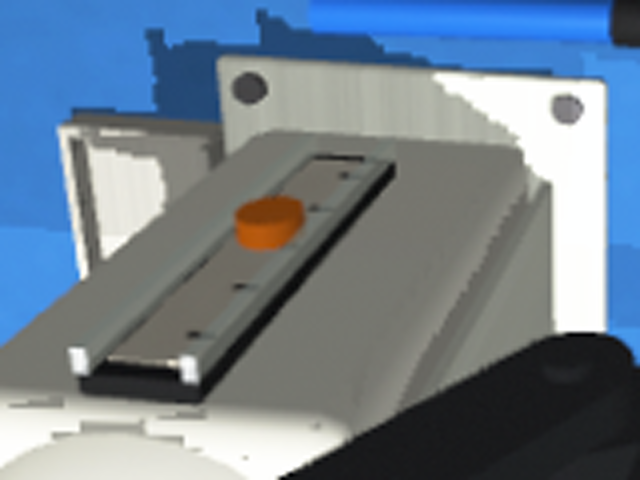

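The crop shows the gauge with the orange disc, face centre at about crop (270,212), i.e. image (108.2,243.6). The foot's bolt holes are at (103,212.4) and (182.4,217.4).

Run:
```python
from h import *
np.set_printoptions(precision=4,suppress=True)
W=vision.get_image('wrist')
c=lambda U,V:((U+.5)/4-.5+41,(V+.5)/4-.5+191)
a,b=onz(W,c(250,87),.004),onz(W,c(567,107),.004);print(a,b,np.degrees(np.arctan2(*(b-a)[1::-1])))
a,b=onz(W,c(218,56),.004),onz(W,c(606,82),.004);print(a,b,np.degrees(np.arctan2(*(b-a)[1::-1])),np.linalg.norm(a-b))
yaw=np.radians(-3.5);yd=np.array([-np.sin(yaw),np.cos(yaw),0])
C,v=ray(W,c(270,212));M=C+v*((.058-yd@(C-np.array([.502,-.152,0])))/(yd@v));print('mark',M)
L=np.array([.7015,-.297,.34])
u=lambda x:x/np.linalg.norm(x)
for az in range(40,141,10):      # azimuth of G about M
  for el in range(-40,61,1):
    e,A=np.radians([el,az]);G=M+.12*np.array([np.cos(e)*np.cos(A),np.cos(e)*np.sin(A),np.sin(e)])
    n=u(u(M-G)+u(L-G)); E=np.degrees(np.arcsin(n[2]))
    if abs(E-30)<.5: print(az,el,G,E,'n az',np.degrees(np.arctan2(n[1],n[0])),'inc',np.degrees(np.arccos(n@u(M-G))), 'offy',yd@(G-M))
```

```text
[ 0.456  -0.0931  0.004 ] [ 0.5583 -0.0989  0.004 ] -3.256621929823889
[ 0.447  -0.0826  0.004 ] [ 0.5713 -0.0903  0.004 ] -3.5275678650843676 0.12450722066724895
mark [ 0.503  -0.094   0.0878]
40 -9 [ 0.5938 -0.0178  0.0691] 30.33749260999604 n az -110.2679757678004 inc 34.99186544520558 offy 0.08158557463296408
40 -8 [ 0.594  -0.0176  0.0711] 29.64124670439507 n az -110.27052805341853 inc 35.291286070212564 offy 0.08179866675380121
50 -12 [ 0.5785 -0.004   0.0629] 30.26055154452141 n az -103.13238694809694 inc 30.858058555145153 offy 0.09435487914553684
50 -11 [ 0.5787 -0.0037  0.0649] 29.58254924659965 n az -103.16156084107253 inc 31.139462336778884 offy 0.09469052951793125
60 -15 [0.561  0.0064 0.0568] 30.48538436716267 n az -96.05887041165788 inc 26.863985444709275 offy 0.1037328255245899
60 -14 [0.5612 0.0069 0.0588] 29.822663537842203 n az -96.10691380028813 inc 27.130461107398784 offy 0.10420211836319784
70 -17 [0.5423 0.0139 0.0527] 30.31677753641141 n az -89.09604358479096 inc 23.252340567651324 offy 0.11003086470788036
70 -16 [0.5425 0.0144 0.0548] 29.66618018569632 n az -
[... 460 characters left out ...]
29.93558984439319 n az -68.63324042171709 inc 13.591705628964904 offy 0.10893426299974955
110 -22 [0.465  0.0106 0.0429] 30.010990256301824 n az -61.90515515936934 inc 10.813899072098353 offy 0.10203399535652449
120 -23 [0.4478 0.0017 0.0409] 30.274246157090968 n az -55.2077012593327 inc 8.439134238802279 offy 0.09211151357256077
120 -22 [0.4474 0.0024 0.0429] 29.655234864713414 n az -55.2280215676634 inc 8.775159285770316 offy 0.09277985649273975
130 -23 [ 0.432  -0.0093  0.0409] 30.103000443905962 n az -48.54734536074401 inc 7.220621547300498 offy 0.08012527549041863
140 -23 [ 0.4184 -0.023   0.0409] 30.114884894687496 n az -41.887693797141345 inc 7.312059222342816 offy 0.06570447145784589
```

Mark is at (0.503,-0.094,0.088), which fits the given sizes. With the glass normal 30° up, a good glass pose is G≈(0.533,0.016,0.052) with normal azimuth ≈-86°. Pump first.

drive_tool(rows=[[[0,0,-0.025],0],[[0,0,-0.025],0],[[-0.03,-0.037,0],0],[[-0.03,-0.037,0],0],[[-0.029,-0.037,0],0],[[-0.0285,-0.037,0],0],[[0,0,0.01],0],[[0,0,0.01],0],[[0,0,0.004],0],[[0,0,0],0]])

```text
t: 5.2
tool_pos: [0.5027, -0.1513, 0.304]
tool_rot: [-2.214, -2.225, 0.001]
contact_force: [-0.0, -0.0, -0.2]
opening: 0.0001
grip_force: 0.0
```

Run:
```python
from h import *
p,R,o=pose();print(o['t'],p,o['contact_force'])
S=vision.get_image('scene')['image'];D=vision.get_image('side')['image']
r=lambda i,x,y,w,h,s:cv2.resize(i[y:y+h,x:x+w],None,fx=s,fy=s,interpolation=cv2.INTER_CUBIC)
cv2.imwrite('pics/p1.png',np.hstack([r(S,175,150,80,90,5),r(D,235,175,80,90,5)]))
```

```text
5.2 [ 0.50273476 -0.15130818  0.30395482] [-0.048667   -0.00658451 -0.21348835]
```

View pics/p1.png

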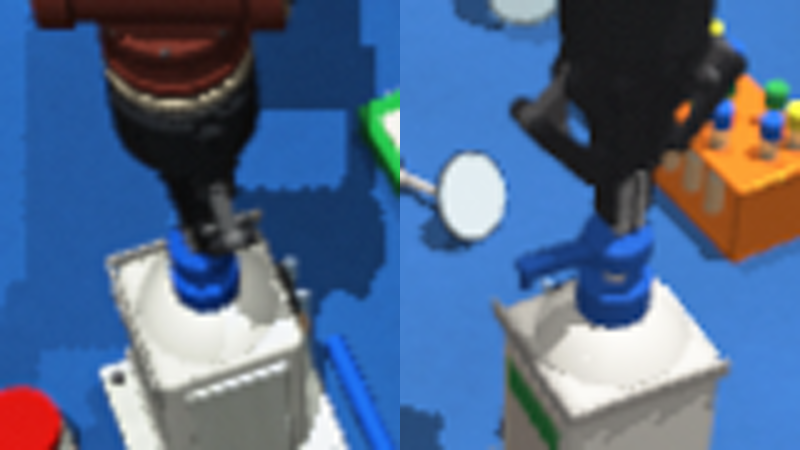

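Both views show the closed fingertips just above the pump head's centre. Pressing.

drive_tool(rows=[[[0,0,0.003],0],[[0,0,0.003],0],[[0,0,0.003],0],[[0,0,0.003],0],[[0,0,0.002],0],[[0,0,0.001],0],[[0,0,0],0],[[0,0,0],0]])

```text
t: 6.1
tool_pos: [0.5032, -0.1523, 0.2926]
tool_rot: [2.217, 2.224, 0.003]
contact_force: [-0.5, 2.1, 6.4]
opening: 0.0001
grip_force: 3.4
```

drive_tool(rows=[[[0,0,0.001],0],[[0,0,0.001],0],[[0,0,0.001],0],[[0,0,0],0],[[0,0,0],0]])

```text
t: 6.6
tool_pos: [0.5032, -0.1523, 0.2898]
tool_rot: [2.217, 2.224, 0.003]
contact_force: [-1.3, 1.8, 6.6]
opening: -0.0003
grip_force: 3.9
```

drive_tool(rows=[[[0,0,0.0015],0],[[0,0,0.0015],0],[[0,0,0.001],0],[[0,0,0.001],0],[[0,0,0],0],[[0,0,0],0]])

```text
t: 7.2
tool_pos: [0.5033, -0.1523, 0.287]
tool_rot: [2.216, 2.224, 0.003]
contact_force: [-5.9, 4.5, 15.2]
opening: 0.0002
grip_force: 7.9
```

drive_tool(rows=[[[0,0,0.001],0],[[0,0,0.001],0],[[0,0,0.001],0],[[0,0,0],0],[[0,0,0],0]])

```text
t: 7.7
tool_pos: [0.5034, -0.1523, 0.2869]
tool_rot: [2.216, 2.223, 0.003]
contact_force: [-11.2, 6.5, 25.9]
opening: 0.0004
grip_force: 13.2
```

The pump reached its stop: z held at 0.287 while the force rose to 26 N. Releasing, then over to the mirror.

drive_tool(rows=[[[0,0,-0.008],0],[[0,0,-0.01],0],[[0,0,-0.02],0],[[0,0,-0.03],0],[[0.03,0.004,0],0],[[0.04,0.004,0],0],[[0.04,0.004,0],0],[[0.04,0.004,0],0],[[0.04,0.004,0],0],[[0.04,0.004,0],0]])

```text
t: 8.7
tool_pos: [0.5258, 0.0791, 0.3474]
tool_rot: [2.218, 2.224, -0.001]
contact_force: [1.2, 1.0, -0.5]
opening: -0.0001
grip_force: 0.0
```

drive_tool(rows=[[[0.04,0,0.02],0],[[0.04,0,0.02],0],[[0.037,0,0.02],0],[[0,0,0.02],-0.13],[[0,0,0.02],-0.13],[[0,0,0],-0.13],[[0,0,0],0],[[0,0,0],0]], jaw=0)

```text
t: 9.5
tool_pos: [0.5258, 0.1945, 0.248]
tool_rot: [1.748, 2.61, 0.0]
contact_force: [0.0, 0.0, -0.0]
opening: 0.0857
grip_force: 0.0
```

Run:
```python
from h import *
np.set_printoptions(precision=4,suppress=True)
p,R,o=pose();print(o['t'],p,R,o['q'],o['opening'],o['contact_force'])
W=vision.get_image('wrist');cv2.imwrite('pics/w3.png',W['image'])
print(proj(W,[[.4968,.2738,.012],[.5348,.1793,.012],[.559,.109,.029],p+R@[0,0,.0726]]))
S=vision.get_image('scene');D=vision.get_image('side')
for d,q,n in((S,(215.6,196.9),'sp'),(D,(278.6,220.7),'dp')):
  h=cv2.cvtColor(d['image'],cv2.COLOR_BGR2HSV);x,y=map(int,q)
  m=cv2.inRange(h,(100,190,100),(125,255,255))
for im,lo,hi,zz in((S,(40,120,60),(80,255,255),.032),):
  h=cv2.cvtColor(im['image'],cv2.COLOR_BGR2HSV)
  n,l,s,c=cv2.connectedComponentsWithStats(cv2.inRange(h,lo,hi))
  for i in range(1,n):
    if s[i,4]>60:print('green',s[i],onz(im,c[i],zz))
# rack corner bottoms in scene
for q in((290,262),(322,240)):print('rack',onz(S,q,.05))
```

```text
9.5 [0.5258 0.1945 0.248 ] [[-0.3804  0.9248  0.0003]
 [ 0.9248  0.3804 -0.0001]
 [-0.0002  0.0003 -1.    ]] [ 0.2216 -0.0596  1.8197 -0.0001  1.3812 -0.1686] 0.08567362735104202 [ 0.026   0.0415 -0.0094]
[[256.8361  93.6968]
 [255.6736 191.1374]
 [251.6279 259.0069]
 [253.0279 247.9554]]
green [247 165  27  31 278] [0.3969 0.0399 0.032 ]
green [121 194  38  20 247] [ 0.3111 -0.3514  0.032 ]
green [334 304  32  19 338] [0.9017 0.0846 0.032 ]
rack [ 0.7004 -0.0038  0.05  ]
rack [0.677  0.1183 0.05  ]
```

View pics/w3.png

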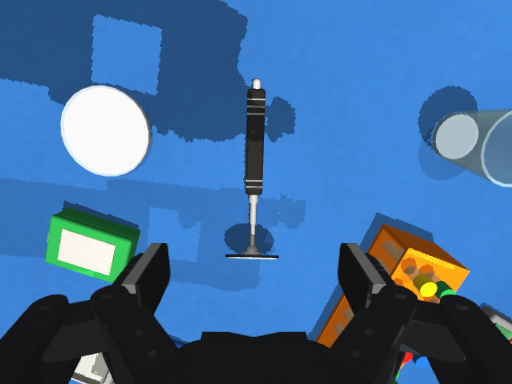

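The wrist view shows the grip from (256.5,88) to (254,194), with the glass edge-on at (252,257). The rack and slide box are well clear of the fingers.

Run:
```python
from h import *
np.set_printoptions(precision=4,suppress=True)
p,R,o=pose();W=vision.get_image('wrist');h=cv2.cvtColor(W['image'],cv2.COLOR_BGR2GRAY)
m=np.zeros_like(h);m[80:200,235:275]=(h[80:200,235:275]<60)*255
# drop shadow: keep black only
rows=[];
for y in range(90,193,3):
  b=W['image'][y,240:270].astype(int);k=np.where(b.max(1)<60)[0]
  if len(k): rows.append((240+k.min(),240+k.max(),y))
print(rows[::6])
c=np.array([((a+b)/2,y) for a,b,y in rows])
f=np.polyfit(c[:,1],c[:,0],1)
a=onz(W,(np.polyval(f,87.5),87.5),.018);b=onz(W,(np.polyval(f,194.5),194.5),.016)
d=(b-a)[:2];print(a,b,np.linalg.norm(d),np.degrees(np.arctan2(d[1],d[0])))
d/=np.linalg.norm(d);O=(a+b)[:2]/2;print('origin',O,'bal',O+.03*d,'glass',O+.125*d, 'glass seen',onz(W,(252,257),.029+.02))
dd=np.array([*(O+.03*d),.0])-p;print('tool shift',R.T@dd)
dt=R[:2,0];print('turn rad (tool z)',np.arctan2(dt[1],dt[0])-np.arctan2(-d[1],-d[0]))
```

```text
[(np.int64(248), np.int64(263), 90), (np.int64(247), np.int64(264), 111), (np.int64(246), np.int64(263), 132), (np.int64(246), np.int64(262), 150), (np.int64(246), np.int64(261), 168), (np.int64(246), np.int64(260), 192)]
[0.4944 0.2788 0.018 ] [0.5331 0.1755 0.016 ] 0.110369093918607 -69.4290287162762
origin [0.5138 0.2271] bal [0.5243 0.199 ] glass [0.5577 0.1101] glass seen [0.5548 0.1219 0.049 ]
tool shift [ 0.0049 -0.0001  0.2486]
turn rad (tool z) 0.032324040121066044
```

drive_tool(rows=[[[0.005,0,0.03],0.032],[[0,0,0.04],0],[[0,0,0.04],0],[[0,0,0.03],0],[[0,0,0.02],0],[[0,0,0.01],0],[[0,0,0.001],0],[[0,0,0],0]])

```text
t: 10.5
tool_pos: [0.5245, 0.1993, 0.078]
tool_rot: [1.786, 2.583, 0.002]
contact_force: [-0.6, -1.0, 0.4]
opening: 0.0855
grip_force: 0.0
```

drive_tool(rows=[[[0,0,0],0],[[0,0,0],0],[[0,0,0],0],[[0,0,0],0],[[0,0,0],0],[[0,0,0],0],[[0,0,0],0],[[0,0,0],0]], jaw=1, grip_force=80)

```text
t: 11.3
tool_pos: [0.5242, 0.1993, 0.0776]
tool_rot: [1.786, 2.584, 0.001]
contact_force: [-1.3, 0.4, 5.1]
opening: 0.0157
grip_force: 80.4
```

drive_tool(rows=[[[0,0,-0.005],0],[[0,0,-0.01],0],[[0,0,-0.02],0],[[0,0,-0.025],0],[[0,0,0],0],[[0,0,0],0],[[0,0,0],0]])

```text
t: 12.0
tool_pos: [0.5227, 0.199, 0.1353]
tool_rot: [-1.786, -2.583, 0.003]
contact_force: [-0.4, -1.0, -1.9]
opening: 0.0158
grip_force: 79.8
```

Run:
```python
from h import *
np.set_printoptions(precision=4,suppress=True)
p,R,o=pose();print(o['t'],p,R,o['opening'],o['contact_force'],o['wrist_torque'])
S=vision.get_image('scene');D=vision.get_image('side');W=vision.get_image('wrist')
T=np.array(R[:,0]);dz=p[2]-.0776
pts=lambda dz:[[.4944,.2788,.009+dz],[.5577,.1101,.029+dz]]
r=lambda i,q,w,h,s:(cv2.resize(i[int(q[1])-h//2:int(q[1])+h//2,int(q[0])-w//2:int(q[0])+w//2],None,fx=s,fy=s,interpolation=cv2.INTER_CUBIC),int(q[0])-w//2,int(q[1])-h//2)
L=[]
for d in(S,D):
  q=proj(d,pts(dz));print(q);i,x,y=r(d['image'],q.mean(0),80,90,5);print(x,y);L.append(i)
cv2.imwrite('pics/g1.png',np.hstack(L))
print(proj(W,pts(dz)))
np.savez('g1.npz',p=p,R=R)
```

```text
12.0 [0.5227 0.199  0.1353] [[-0.3532  0.9355 -0.0025]
 [ 0.9355  0.3532 -0.0006]
 [ 0.0003 -0.0026 -1.    ]] 0.01579713742646422 [-0.4049 -1.0176 -1.9245] [-0.0565  0.0419 -0.0137]
[[338.5068 173.2644]
 [302.6383 204.233 ]]
280 143
[[209.6018 182.5701]
 [248.4031 199.5439]]
189 146
[[257.6246  81.9349]
 [255.476  415.124 ]]
```

View pics/g1.png

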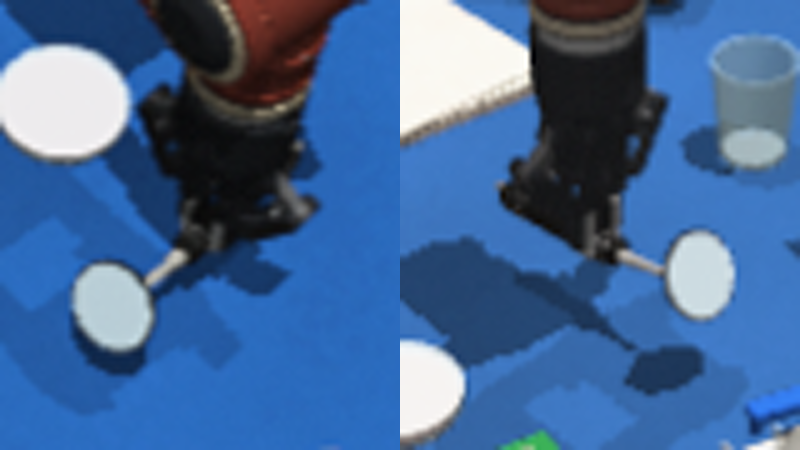

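The mirror is lifted, glass at scene (302.2,203.8) and side (248.6,200.6), close to prediction. I'll check for tilt numerically.

Run:
```python
from h import *
np.set_printoptions(precision=4,suppress=True)
S=vision.get_image('scene');D=vision.get_image('side');W=vision.get_image('wrist')
def ell(im,q):
  x0,y0=int(q[0])-16,int(q[1])-16;c=cv2.resize(im[y0:y0+32,x0:x0+32],None,fx=8,fy=8,interpolation=cv2.INTER_CUBIC)
  h=cv2.cvtColor(c,cv2.COLOR_BGR2HSV);m=cv2.inRange(h,(0,0,130),(179,90,255))
  m=cv2.morphologyEx(m,cv2.MORPH_OPEN,np.ones((33,33)))
  k=max(cv2.findContours(m,0,1)[0],key=cv2.contourArea);e=cv2.fitEllipse(k)
  return ((e[0][0]+.5)/8-.5+x0,(e[0][1]+.5)/8-.5+y0),(e[1][0]/8,e[1][1]/8,e[2])
im0=[cv2.imread('pics/scene0.png'),cv2.imread('pics/side0.png')]
for ims,q in((im0,((301,213),(249.4,214))),([S['image'],D['image']],((302.2,203.8),(248.6,200.6)))):
  a=ell(ims[0],q[0]);b=ell(ims[1],q[1]);print(a,b,*tri((S,a[0]),(D,b[0])))
for d,rad in((S,.028),(D,.028)):   # expected ellipse at current pose
  pass
im=W['image']
print('far end rows',[ (y,im[y,250:264].max(1).min()) for y in range(62,100,2)])
```

```text
((300.7529754638672, 212.81771087646484), (14.226015090942383, 17.507890701293945, 147.29196166992188)) ((248.95132446289062, 213.60505485534668), (13.006807327270508, 17.176973342895508, 175.6591796875)) [0.558  0.1085 0.0284] [np.float64(0.001388862210230121), np.float64(0.0013888622102303139)]
((301.9896545410156, 203.91714096069336), (14.564142227172852, 18.179344177246094, 148.95753479003906)) ((248.6928424835205, 200.44519424438477), (13.256998062133789, 17.512357711791992, 176.9251708984375)) [0.5565 0.1079 0.086 ] [np.float64(0.0012727933961793896), np.float64(0.0012727933961794275)]
far end rows [(62, np.uint8(114)), (64, np.uint8(108)), (66, np.uint8(103)), (68, np.uint8(105)), (70, np.uint8(100)), (72, np.uint8(100)), (74, np.uint8(99)), (76, np.uint8(97)), (78, np.uint8(96)), (80, np.uint8(97)), (82, np.uint8(79)), (84, np.uint8(23)), (86, np.uint8(25)), (88, np.uint8(24)), (90, np.uint8(26)), (92, np.uint8(25)), (94, np.uint8(26)), (96, np.uint8(25)), (98, np.uint8(25))]
```

No slip: the glass moved exactly with the TCP. Now the final pose.

```bash
cat > fin.py <<'E'
from h import *
from scipy.optimize import fsolve
np.set_printoptions(precision=4,suppress=True)
g=np.load('g1.npz');p0,R0=g['p'],g['R'];G0=np.array([.5564,.109,.0863]);y=np.radians(-69.4)
c,s=np.cos(np.pi/6),.5;n0=np.array([c*np.cos(y),c*np.sin(y),s])
gt,nt=R0.T@(G0-p0),R0.T@n0
M=np.array([.503,-.094,.0878]);L=np.array([.7015,-.297,.34]);u=lambda x:x/np.linalg.norm(x)
def need(G): return u(u(M-G)+u(L-G))
p,R,o=pose();G=p+R@gt;n=R@nt
print('t',o['t'],'now G',G,'n',n,'dist',np.linalg.norm(G-M),'err deg',np.degrees(np.arccos(n@need(G))),'open',o['opening'])
A=np.radians(75);f=lambda e:M+.12*np.array([np.cos(e)*np.cos(A),np.cos(e)*np.sin(A),np.sin(e)])
e=fsolve(lambda e:need(f(e[0]))[2]-n[2],-.3)[0];T=f(e);N=need(T)
w=np.arctan2(N[1],N[0])-np.arctan2(n[1],n[0])
Rn_=Rn.from_rotvec([0,0,w]).as_matrix()@R
print('target',T,N,'turn',-w,'then tool shift',Rn_.T@(T-Rn_@gt-p))
E
python3 fin.py
```

```text
t 12.3 now G [0.5571 0.1092 0.0871] n [ 0.3041 -0.8108  0.5001] dist 0.21023809288104994 err deg 22.751698663926227 open 0.015823635718077583
target [0.5326 0.0165 0.0517] [ 0.0655 -0.8635  0.5001] turn 0.2831122222865776 then tool shift [-0.0867 -0.0047  0.0354]
```

drive_tool(rows=[[[0,0,0],0.08],[[0,0,0],0.1],[[0,0,0],0.103],[[-0.015,-0.001,0],0],[[-0.02,-0.001,0],0],[[-0.02,-0.001,0.005],0],[[-0.017,-0.001,0.01],0],[[-0.01,-0.001,0.01],0],[[-0.005,0,0.007],0],[[0,0,0.003],0]])

```text
t: 13.3
tool_pos: [0.5249, 0.1114, 0.1006]
tool_rot: [-2.133, -2.305, 0.002]
contact_force: [1.0, -0.3, -1.3]
opening: 0.0157
grip_force: 79.7
```

drive_tool(rows=[[[0,0,0],0],[[0,0,0],0],[[0,0,0],0],[[0,0,0],0],[[0,0,0],0]])

```text
t: 13.8
tool_pos: [0.5257, 0.1123, 0.1022]
tool_rot: [2.132, 2.307, 0.001]
contact_force: [-1.3, -0.3, -1.7]
opening: 0.0158
grip_force: 79.7
```

```bash
python3 fin.py
python3 - <<'E'
from h import *
S=vision.get_image('scene');D=vision.get_image('side')
r=lambda i,x,y,w,h,s:cv2.resize(i[y:y+h,x:x+w],None,fx=s,fy=s,interpolation=cv2.INTER_CUBIC)
cv2.imwrite('pics/f1.png',np.hstack([r(S['image'],220,150,100,120,4),r(D['image'],215,160,100,120,4)]))
E
```

```text
t 13.8 now G [0.5331 0.0166 0.0532] n [ 0.065  -0.8634  0.5003] dist 0.1196733848087247 err deg 0.4563265619946599 open 0.01583659698525379
target [0.5326 0.0165 0.0517] [ 0.0655 -0.8634  0.5003] turn -0.0005206627028977451 then tool shift [ 0.     -0.0005  0.0016]
```

View pics/f1.png

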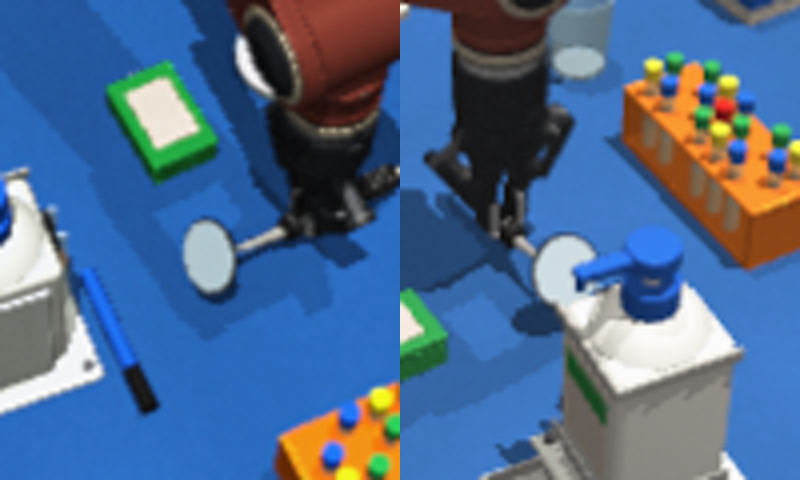

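The final view shows the glass about 12 cm in front of the gauge, clear of the pen, slide box and rack. The pump head is back up. I'll make one small trim and hand in.

drive_tool(rows=[[[0,0,0.001],0],[[0,0,0.0005],0],[[0,0,0],0],[[0,0,0],0],[[0,0,0],0],[[0,0,0],0],[[0,0,0],0],[[0,0,0],0]])

```text
t: 14.7
tool_pos: [0.5255, 0.1121, 0.1004]
tool_rot: [-2.133, -2.306, -0.0]
contact_force: [-0.0, -0.3, -1.4]
opening: 0.0161
grip_force: 79.7
```

```bash
python3 fin.py && python3 -c "
from station import ctrl
print(ctrl.finish_job())"
```

```text
t 14.7 now G [0.5329 0.0163 0.0514] n [ 0.0649 -0.8634  0.5002] dist 0.11992193009563434 err deg 0.1189718884558076 open 0.01606500802465137
target [0.5326 0.0165 0.0517] [ 0.0655 -0.8634  0.5002] turn -0.000618380170116728 then tool shift [ 0.0003 -0.0003 -0.0003]
the job is handed in; nothing more can be done
None
```

Job handed in at 14.7 s: the pump was pressed to its stop and came back up, and the mirror is held steady by its grip with the glass 120 mm from the mark, angled within about 0.1° of my measured mark and lens positions; I had no view through the record camera to confirm the reflection directly.

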